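Take the blue data logger off its keyhole studs and stand it on the charging pad

TASK

Two data loggers hang by keyhole slots on the studs of two small grey stands. Take the blue one down: slide it up until the stud heads are at the wide ends of its keyholes, draw it forward off the studs, and stand it gently (not dropped) upright in the middle of the round grey charging pad. Leave the orange logger hanging as it is.

Things in the scene. Friction and masses are not known exactly. Their poses are not given: they have to be found in the camera images.
- logger_blue: Loose data logger with BLUE cap, keys and back plate, <0.3 kg: upright box 40 deep (x) x 44 wide (y) x 120 mm high; grip its upper half across the 44. Back plate 4 thick, 104 wide, only in the lowest 58, with a keyhole each side at y = +-36: slot 9 wide, top end 50 above the underside, wide end 23 x 23 (9 to 32 above the underside). Origin: centre of underside; z up, +x from screen to back plate.
- logger_orange: The other data logger, same shape, size, origin and axes (mm: 40 x 44 x 120, back plate 104 wide), but ORANGE cap, keys and back plate; it hangs in the same way on its own identical stand and stays there.
- stand_blue: Fixed grey stand of the blue logger (mm): base 100 (x) x 120 (y) x 14 high, panel 104 high, front at x = +20. Two studs point to -x at y = +-36, 97 high: shank 6, head 13 diameter, front 9.5 off the panel. Origin: centre of base underside; z up, +x into panel. A hanging logger shares its axes, origin 50 above it. Raise it 26 (22 to 31 will do): heads at the wide ends; then it comes off along -x.
- pad: Round grey charging pad with a thin white circle, fixed on the worktop: 170 mm diameter, 10 mm high, flat top. Origin: centre of its underside. Between it and the stands stands a fixed grey and black centrifuge, about 200 mm high, to be passed over.

How it is judged:
By the outcome, as a careful person would: the job done as asked, in the order asked, and still so for the second after the job is handed in, with the robot touching nothing.
It also fails if it takes over 42 s, if anything falls off the work surface, if the arm or the gripper's body presses on something with over 40 N, if the wrist force passes 120 N, or if a joint passes its speed limit or range.

ROBOT

A 6-joint arm with a two-finger parallel gripper is mounted at the origin on the work surface; the furniture and walls round the work are solid. World frame = base frame: x ahead of the robot, y to its left, z up, the work surface at z = 0. Lengths are in mm, angles in rad, forces in N, time in s.
With the tool pointing down it reaches from about 300 to 850 mm from the base axis. Payload 4.2 kg.
Tool frame: the origin (TCP) lies midway between the tips of the shut fingers; the grasp point (between the pads) lies 19 mm behind it; z points along the fingers, y is the line along which they close (so a half turn about z gives the same grasp; the last joint's range is limited). The gripper opens to 91 mm and grips with 3 to 60 N. Pads are 32 mm wide; open, the fingers measure 118 mm over their backs; the gripper's body (76 mm by 178 mm) begins 60 mm behind the grasp point.
Start: joints at [-1.184, 0.32, 1.565, -0, 1.257, -0.02], TCP at [227.516, -528.09, 213.976] pointing down, gripper open.
Joint ranges: [-3.11, 3.11], [-0.84, 2.01], [0.21, 2.61], [-1.34, 4.49], [0.05, 2.63], [-2.56, 2.56]. Speed limits (rad/s): [2.57, 2.57, 3.14, 3.14, 3.14, 3.14].

INTERFACE

Orientations are given as a unit quaternion [x, y, z, w].
In Python, from rig import arm, viewer, ticket gives the robot as it stands. The module is installed in compiled form; this text tells all that it offers.
- The arm moves only by the tool carry_out, never from a script. Its argument "steps" is one flat list of numbers, 5 for each row, row after row: the finger opening in cm, from 0 to 9.12, then the shift along the tool's x, y, z in cm, then the turn about the tool's z in rad. In form: [hand, x, y, z, twist, hand, x, y, z, twist, ...]. A call has 1 to 12 rows; each row is the pose to reach, as a shift and turn from the pose commanded when the call began, along the tool's axes at that moment; what a row does not reach only later rows make up. A row lasts 1/12 s, in which the tool goes at most 41.7 mm and 7.16 degrees, less where a joint would pass 70% of its speed; a pose out of reach is approached as far as the arm can. A call with a gripper value outside its range is refused whole. The fingers move at their own pace and stop on an object; "force" is the grip in N (left out, the last holds). Time passes only in rows, so rows that repeat a pose let the fingers close. It gives the time, the measured TCP pose, the force, the opening and the grip force at its end, in the units of the state.
- arm.observe(): the state, without advancing time (a new reading comes with each control period).
- viewer.camera(name): name is "scene" or "top" or "wrist"; returns the picture (384x512x3 uint8, blue, green, red); there is no depth.
- viewer.get_calibration(name): a dict with "fov_y" (degrees; the focal length in pixels is half the picture's height over the tangent of half this angle, whatever the lens; pixels are square), "cx", "cy" (the principal point, pixels), "D" ([k1, k2, p1, p2, k3] as OpenCV has them; the pictures are not rectified), "cam_to_world" (4x4, takes a point from camera to world coordinates). Camera axes: x right, y down, z forward; pixel columns grow to the right and rows downward; lengths in mm; the calibration is good to about 2 mm. A picture is of the moment at which its call begins: read the wrist's pose just before it. get_calibration takes no time and is no camera call; for the wrist camera it gives the pose at the moment of the call.
- ticket.hand_in(): hands the job in; it is judged then, once.
The state is a dict: "time_s": time; "q": joint angles; "qvel": joint speeds; "tau": joint torques, N m; "tool_pos": TCP position; "orientation": TCP orientation; "ft_force": force on the tool from outside, world axes, zero at the start; "ft_torque": the same for the moment, N m; "opening": opening from 0.0 (shut) to 1.0 (fully open); "grip_force": force on a finger pad.
Only numpy, scipy, OpenCV 4.12 (cv2) and the standard library are available. Lean on these libraries where they do the work, as an engineer would, in place of code of your own. Each camera call takes 0.05 s, during which the arm holds its last target. There are 200 camera calls.

## Working session

There is one attempt and no reset: what is moved stays moved. The work goes in short steps, Python scripts to look and compute and a tool call to move; the robot and the scene stay as the last step left them, time stands still between calls to the robot, and variables do not carry over. Pictures are saved under pics/ and viewed, at most 10 in all, crops included, and the job is handed in when it is done.

Besides the shell and the picture viewer there is one more tool, called after "Emit:" as name(argument=value, ...) on one line, values as JSON. carry_out: Moves the arm, as the interface text tells. Its arguments: {"type":"object","properties":{"steps":{"type":"array"},"force":{"type":"number"}},"required":["steps"]}

```bash
mkdir -p pics
python3 - <<'E'
from rig import arm, viewer
import cv2, numpy as np
s=arm.observe(); print({k:np.round(v,3) for k,v in s.items()})
ims=[]
for n in ("scene","top"):
    im=viewer.camera(n); cv2.imwrite(f"pics/{n}0.png",im); c=viewer.get_calibration(n); print(n,c)
E
```

```text
{'time_s': np.float64(0.0), 'q': array([-1.184,  0.32 ,  1.566, -0.   ,  1.257, -0.02 ]), 'qvel': array([ 0.   , -0.001, -0.001,  0.002,  0.001,  0.002]), 'tau': array([ -0.   , -41.246, -23.197,   0.073,   0.046,  -0.   ]), 'tool_pos': array([ 227.321, -527.614,  213.138]), 'orientation': array([ 0.979,  0.202, -0.   , -0.001]), 'ft_force': array([0.314, 0.014, 0.436]), 'ft_torque': array([ 0.042, -0.001, -0.027]), 'grip_force': np.float64(0.0), 'opening': np.float64(1.003)}
scene {'fov_y': 51.40237845246188, 'cx': 261.1675102457482, 'cy': 195.447441523858, 'D': array([-0.13356191,  0.        ,  0.        ,  0.        ,  0.        ]), 'cam_to_world': array([[-3.32308971e-01, -5.19449062e-01,  7.87237842e-01,
        -4.64069189e+02],
       [-9.42938301e-01,  1.64450133e-01, -2.89522907e-01,
         3.50126053e+02],
       [ 2.09310343e-02, -8.38527773e-01, -5.44456670e-01,
         6.97534441e+02],
       [ 0.00000000e+00,  0.00000000e+00,  0.00000000e+00,
         1.00000000e+00]])}
top {'fov_y': 48.921917794586136, 'cx': 251.2580438842997, 'cy': 192.84465043722824, 'D': array([0.0095771, 0.       , 0.       , 0.       , 0.       ]), 'cam_to_world': array([[-4.36459762e-02, -9.78426508e-01,  2.01932159e-01,
         2.64449444e+02],
       [-9.99030345e-01,  4.39136364e-02, -3.15644987e-03,
         2.56279234e+01],
       [-5.77922118e-03, -2.01874120e-01, -9.79394425e-01,
         1.20113896e+03],
       [ 0.00000000e+00,  0.00000000e+00,  0.00000000e+00,
         1.00000000e+00]])}
```

View pics/scene0.png

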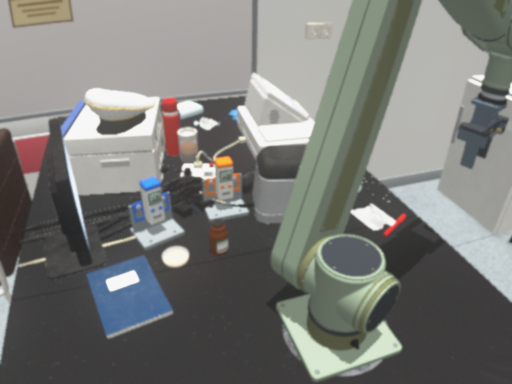

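View pics/top0.png

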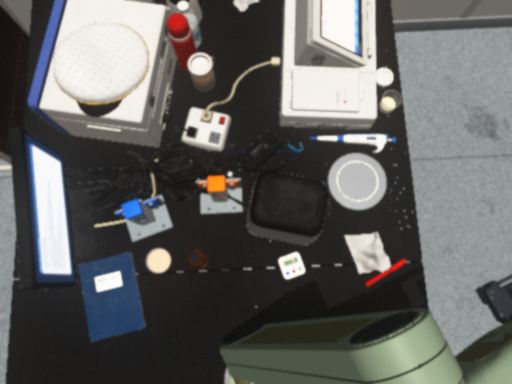

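The top view shows the blue logger at about (133,209), its stand base around (150,220), orange at (216,184), the pad at (357,181) and the centrifuge at (288,207). The scene view shows both screens facing the robot, with blue at (152,205). Next I'll measure.

```bash
cat > h.py <<'E'
import cv2, numpy as np
from rig import arm, viewer
def ray(c,px,shape=(384,512)):
    f=shape[0]/2/np.tan(np.radians(c["fov_y"])/2)
    K=np.array([[f,0,c["cx"]],[0,f,c["cy"]],[0,0,1]])
    u=cv2.undistortPoints(np.float64(px).reshape(-1,1,2),K,c["D"]).reshape(-1,2)
    T=c["cam_to_world"]; d=np.c_[u,np.ones(len(u))]@T[:3,:3].T
    return T[:3,3],d
def onz(c,px,z):
    o,d=ray(c,px); return o+d*((z-o[2])/d[:,2])[:,None]
def proj(c,P):
    T=np.linalg.inv(c["cam_to_world"]); f=192/np.tan(np.radians(c["fov_y"])/2)
    K=np.array([[f,0,c["cx"]],[0,f,c["cy"]],[0,0,1]])
    return cv2.projectPoints(np.float64(P).reshape(-1,1,3),cv2.Rodrigues(T[:3,:3])[0],T[:3,3],K,c["D"])[0].reshape(-1,2)
def mask(im,h0,h1,s=120,v=60):
    return cv2.inRange(cv2.cvtColor(im,cv2.COLOR_BGR2HSV),(h0,s,v),(h1,255,255))
E
python3 - <<'E'
from h import *
top=cv2.imread("pics/top0.png"); c=viewer.get_calibration("top")
for n,(h0,h1),(x0,y0,x1,y1) in (("blue",(100,125),(105,185,175,235)),("orange",(5,20),(190,165,250,205))):
    m=mask(top,h0,h1,130,90); r=np.zeros_like(m); r[y0:y1,x0:x1]=m[y0:y1,x0:x1]
    k,l,st,ce=cv2.connectedComponentsWithStats(r)
    for i in range(1,k):
        if st[i,4]>15: print(n,st[i],ce[i].round(1),onz(c,ce[i],170)[0].round(1))
g=cv2.cvtColor(top,cv2.COLOR_BGR2GRAY)
cs=cv2.HoughCircles(g,cv2.HOUGH_GRADIENT,1,50,param1=100,param2=20,minRadius=20,maxRadius=35)
for q in cs[0]:
    if 300<q[0]<400 and 130<q[1]<230: print("pad",q,onz(c,[q[:2],q[:2]+[q[2],0],q[:2]-[q[2],0]],10).round(1))
print("centrifuge",onz(c,[[246,235],[330,170],[330,240],[250,170]],200).round(0).tolist())
a=cv2.resize(top[160:250,90:260],None,fx=4.6,fy=4.6,interpolation=cv2.INTER_CUBIC); cv2.imwrite("pics/crop1.png",a)
E
```

```text
blue [117 198  26  21 346] [131.  208.7] [450.5 321.7 170. ]
blue [145 199  13   8  46] [151.9 202.5] [463.5 270.1 170. ]
orange [198 174  40  19 418] [216.8 183.4] [505.1 107.4 170. ]
pad [356.5 180.5  21.3] [[ 532.8 -284.    10. ]
 [ 530.  -345.3   10. ]
 [ 535.6 -222.5   10. ]]
centrifuge [[369.0, 39.0, 200.0], [519.0, -172.0, 200.0], [349.0, -159.0, 200.0], [528.0, 23.0, 200.0]]
```

View pics/crop1.png

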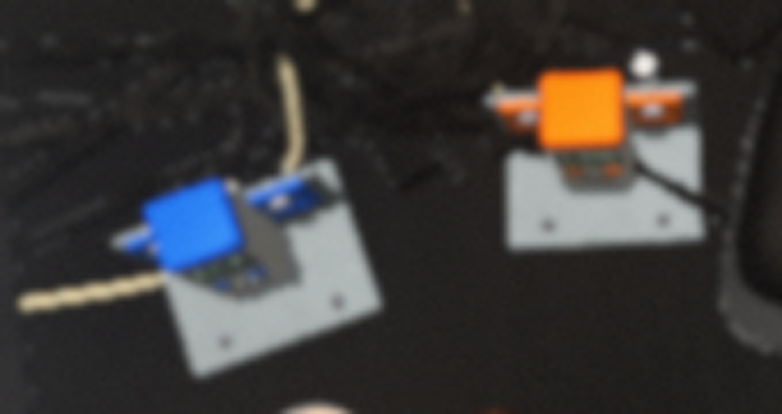

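The crop shows the blue cap's corners at (143,208), (225,180), (242,248) and (165,272). The edge slopes put its yaw at about 0.35 rad, with the cap centre near world (450,319). The pad centre is near (533,-284). I'll rise and then cross.

Emit:
carry_out(steps=[9.1,0,0,-4,0,9.1,0,0,-8,0,9.1,0,0,-12.5,0,9.1,2.3,-3.3,-12.5,0,9.1,4.6,-6.6,-12.5,0.02,9.1,6.9,-9.9,-12.5,0.04,9.1,9.2,-13.2,-12.5,0.06,9.1,11.6,-16.5,-12.5,0.06,9.1,13.9,-19.8,-12.5,0.06,9.1,16.2,-23.1,-12.5,0.06,9.1,18.5,-26.4,-12.5,0.06,9.1,20.8,-29.7,-12.5,0.06])

```text
time_s: 1.1
tool_pos: [300.5, -171.1, 338.7]
orientation: [0.985, 0.172, 0.0, -0.0]
ft_force: [1.1, 0.5, 0.1]
opening: 0.998
grip_force: 0.0
```

```bash
cat > st.py <<'E'
from h import *
from scipy.spatial.transform import Rotation as R
import sys
def state(p=True):
    s=arm.observe(); M=R.from_quat(s["orientation"]).as_matrix()
    if p: print("t",round(float(s["time_s"]),2),"pos",s["tool_pos"].round(1),"yaw",round(float(np.arctan2(M[1,0],M[0,0])),3),"F",s["ft_force"].round(1),"op",round(float(s["opening"])*91.2,1),"grip",round(float(s["grip_force"]),1),"q",s["q"].round(2))
    return s,M
def goto(x,y,z,yaw):
    s,M=state(); d=M.T@(np.array([x,y,z])-s["tool_pos"]); print("cm",(d/10).round(2),"twist",round(float(np.arctan2(M[1,0],M[0,0])-yaw),3))
if __name__=="__main__": goto(*map(float,sys.argv[1:5]))
E
python3 st.py 400 300 340 0.35
```

```text
t 1.1 pos [ 300.5 -171.1  338.7] yaw 0.346 F [1.1 0.5 0.1] op 91.0 grip 0.0 q [-0.55 -0.12  1.76  0.    1.5   0.67]
cm [ 25.32 -40.95  -0.12] twist -0.004
```

Emit:
carry_out(steps=[9.1,2.1,-3.4,0,0,9.1,4.2,-6.8,0,0,9.1,6.3,-10.2,0,0,9.1,8.4,-13.6,0,0,9.1,10.5,-17,0,0,9.1,12.6,-20.4,0,0,9.1,14.7,-23.8,0,0,9.1,16.8,-27.2,0,0,9.1,18.9,-30.6,0,0,9.1,21,-34,0,0,9.1,23.1,-37.4,0,0,9.1,25.3,-41,0,0])

```text
time_s: 2.1
tool_pos: [399.1, 299.9, 338.6]
orientation: [0.985, 0.173, -0.0, 0.0]
ft_force: [1.2, 0.1, 0.6]
opening: 0.997
grip_force: 0.0
```

Run:
```python
from st import *
state(); c=viewer.get_calibration("wrist"); im=viewer.camera("wrist"); cv2.imwrite("pics/w1.png",im); print(c); state()
```

```text
t 2.1 pos [399.1 299.9 338.6] yaw 0.347 F [1.2 0.1 0.6] op 90.9 grip 0.0 q [ 0.62  0.14  1.49 -0.    1.51  1.85]
{'fov_y': 65.6537614241863, 'cx': 258.5328286007549, 'cy': 191.37765990198326, 'D': array([-0.07615834,  0.        ,  0.        ,  0.        ,  0.        ]), 'cam_to_world': array([[ 3.40039193e-01, -9.11505034e-01, -2.31369660e-01,
         4.64524772e+02],
       [-9.40411211e-01, -3.29503657e-01, -8.39886556e-02,
         3.23425965e+02],
       [ 3.18933272e-04,  2.46142057e-01, -9.69233711e-01,
         5.09245093e+02],
       [ 0.00000000e+00,  0.00000000e+00,  0.00000000e+00,
         1.00000000e+00]])}
t 2.15 pos [400.8 307.1 337.1] yaw 0.351 F [3.2 7.5 0. ] op 90.9 grip 0.0 q [0.63 0.15 1.48 0.01 1.5  1.85]
```

View pics/w1.png

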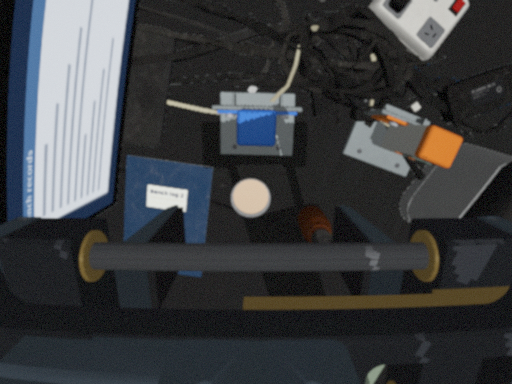

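The wrist view shows the blue cap at about (236–276, 110–147), well aligned with the tool. The brown bottle is at (315,222) and the monitor stands left of x=130 px. The arm was still settling, so I'll shoot again and measure.

Run:
```python
from st import *
state(); c=viewer.get_calibration("wrist"); im=viewer.camera("wrist"); cv2.imwrite("pics/w2.png",im); c2=viewer.get_calibration("wrist"); print("moved",(c2["cam_to_world"][:3,3]-c["cam_to_world"][:3,3]).round(2))
s,M=state()
m=mask(im,100,125,130,60); r=np.zeros_like(m); r[80:160,205:310]=m[80:160,205:310]
rows=[(y,np.flatnonzero(r[y])) for y in range(85,160,3)]
print([(y,int(x.min()),int(x.max()),len(x)) for y,x in rows if len(x)])
core=cv2.morphologyEx(r,cv2.MORPH_OPEN,np.ones((19,19)))
cn=max(cv2.findContours(core,cv2.RETR_EXTERNAL,cv2.CHAIN_APPROX_NONE)[0],key=cv2.contourArea)
box=cv2.boxPoints(cv2.minAreaRect(cn)); W=onz(c,box,170); print("box",box.round(1).tolist()); print(W.round(1),"centre",W.mean(0).round(1)); 
e=np.diff(np.r_[W,W[:1]],axis=0)[:,:2]; print([(round(float(np.hypot(*v)),1),round(float(np.arctan2(v[1],v[0])),3)) for v in e])
# bright-grey stand base
hsv=cv2.cvtColor(im,cv2.COLOR_BGR2HSV); g=((hsv[...,1]<60)&(hsv[...,2]>80)).astype(np.uint8)*255
print("g row152",[ (y,np.flatnonzero(g[y,205:310])[[0,-1]]+205) for y in (120,140,150,153) if g[y,205:310].any()])
print("bottle top",onz(c,[[315,222]],70).round(0), "monitor edge",onz(c,[[130,50],[110,200]],200).round(0).tolist())
```

```text
t 2.15 pos [400.8 307.1 337.1] yaw 0.351 F [3.2 7.5 0. ] op 90.9 grip 0.0 q [0.63 0.15 1.48 0.01 1.5  1.85]
moved [-0.66 -3.25 -0.38]
t 2.2 pos [399.9 302.9 336.9] yaw 0.352 F [-1.3 -0.4  0.2] op 90.9 grip 0.0 q [0.62 0.15 1.49 0.   1.51 1.84]
[(115, 225, 288, 64), (118, 244, 303, 43), (121, 243, 282, 40), (124, 244, 282, 39), (127, 244, 282, 39), (130, 244, 281, 38), (133, 244, 281, 38), (136, 244, 281, 38), (139, 244, 281, 38), (142, 244, 281, 38), (145, 244, 280, 37), (148, 245, 280, 36)]
box [[244.0, 114.0], [281.0, 114.0], [281.0, 148.0], [244.0, 148.0]]
[[462.8 347.7 170. ]
 [476.8 309.3 170. ]
 [441.8 295.9 170. ]
 [427.4 335.2 170. ]] centre [452.2 322.  170. ]
[(40.9, -1.22), (37.5, -2.775), (41.9, 1.922), (37.5, 0.34)]
g row152 [(120, array([225, 299])), (140, array([226, 296])), (150, array([226, 296])), (153, array([227, 296]))]
bottle top [[346. 195.  70.]] monitor edge [[484.0, 473.0, 200.0], [327.0, 455.0, 200.0]]
```

Emit:
carry_out(steps=[9.1,2,0,3.5,0,9.1,4,-0.1,7,0,9.1,5.2,-0.2,9,0,9.1,5.6,-0.2,9.7,0,9.1,5.6,-0.2,9.7,0,9.1,5.6,-0.2,9.7,0])

```text
time_s: 2.7
tool_pos: [451.5, 318.5, 242.7]
orientation: [0.985, 0.172, 0.0, -0.0]
ft_force: [-0.1, -0.3, 0.8]
opening: 0.998
grip_force: 0.0
```

```bash
cat > cap.py <<'E'
from st import *
def cap(name,zc):
    state(); c=viewer.get_calibration("wrist"); im=viewer.camera("wrist"); cv2.imwrite(f"pics/{name}.png",im); s,M=state()
    m=mask(im,100,125,110,50); core=cv2.morphologyEx(m[:,150:370],cv2.MORPH_OPEN,np.ones((25,25)))
    cn=max(cv2.findContours(core,cv2.RETR_EXTERNAL,cv2.CHAIN_APPROX_NONE)[0],key=cv2.contourArea)+[150,0]
    box=cv2.boxPoints(cv2.minAreaRect(cn)); W=onz(c,box,zc); e=np.diff(np.r_[W,W[:1]],axis=0)[:,:2]
    C=W.mean(0); print("box",box.round().tolist(),"C",C.round(1),[(round(float(np.hypot(*v)),1),round(float(np.arctan2(v[1],v[0])),3)) for v in e])
    print("tool axes cm",(M.T@(C-s["tool_pos"])/10).round(2)); return C
if __name__=="__main__": cap(sys.argv[1],float(sys.argv[2]))
E
python3 cap.py w3 170
```

```text
t 2.7 pos [451.5 318.5 242.7] yaw 0.346 F [-0.1 -0.3  0.8] op 91.1 grip 0.0 q [ 0.59  0.27  1.57 -0.    1.31  1.82]
t 2.75 pos [451.7 318.8 243.6] yaw 0.346 F [-0.1 -0.1 -0.1] op 90.8 grip 0.0 q [ 0.59  0.27  1.57 -0.    1.31  1.82]
box [[230.0, 220.0], [230.0, 174.0], [279.0, 174.0], [279.0, 220.0]] C [452.6 322.4 170. ] [(40.5, 0.322), (40.8, -1.225), (40.5, -2.779), (42.4, 1.917)]
tool axes cm [ 0.2  -0.3   7.36]
```

View pics/w3.png

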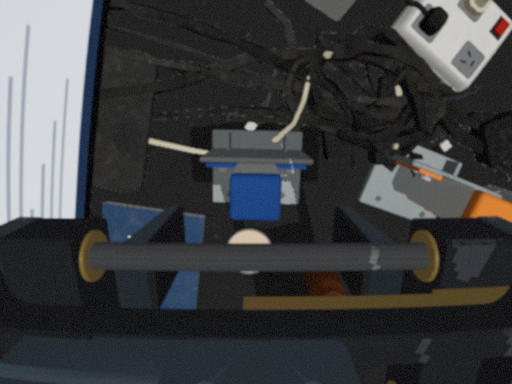

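The cap sits centrally between the fingers, at box (230–279, 174–220). I'll correct 2.5 mm in y, descend and grip.

Emit:
carry_out(steps=[9.1,0.1,-0.25,3,0,9.1,0.1,-0.25,6,0,9.1,0.1,-0.25,9,0,9.1,0.1,-0.25,11,0,9.1,0.1,-0.25,12,0,7,0.1,-0.25,12,0,6,0.1,-0.25,12,0,5.2,0.1,-0.25,12,0,4.8,0.1,-0.25,12,0,4.6,0.1,-0.25,12,0,4.4,0.1,-0.25,12,0,4.3,0.1,-0.25,12,0], force=5)

```text
time_s: 3.75
tool_pos: [451.8, 321.8, 122.4]
orientation: [0.985, 0.173, 0.0, -0.0]
ft_force: [0.9, 0.2, -0.8]
opening: 0.518
grip_force: 0.0
```

```bash
python3 -c "
from st import *
state()"
```

```text
t 3.75 pos [451.8 321.8 122.4] yaw 0.347 F [ 0.9  0.2 -0.8] op 47.3 grip 0.0 q [ 0.6   0.36  1.75 -0.    1.03  1.82]
```

Emit:
carry_out(steps=[4.2,0,0,0,0,4.0,0,0,0,0,4.0,0,0,0,0,4.0,0,0,0,0], force=5)

```text
time_s: 4.08
tool_pos: [451.7, 321.6, 122.2]
orientation: [0.985, 0.173, 0.0, 0.0]
ft_force: [-0.5, -0.3, 2.8]
opening: 0.492
grip_force: 4.9
```

```bash
python3 -c "
from st import *
state()"
```

```text
t 4.08 pos [451.7 321.6 122.2] yaw 0.347 F [-0.5 -0.3  2.8] op 44.8 grip 4.9 q [ 0.6   0.36  1.75 -0.    1.03  1.82]
```

Gripped with little side force. Now I'll firm the grip and slide up 26 mm.

Emit:
carry_out(steps=[3.8,0,0,0,0,3.8,0,0,0,0,3.8,0,0,-0.4,0,3.8,0,0,-0.8,0,3.8,0,0,-1.2,0,3.8,0,0,-1.6,0,3.8,0,0,-2.0,0,3.8,0,0,-2.3,0,3.8,0,0,-2.6,0,3.8,0,0,-2.6,0,3.8,0,0,-2.6,0], force=22)

```text
time_s: 5.0
tool_pos: [451.6, 321.6, 148.0]
orientation: [0.985, 0.173, 0.0, 0.0]
ft_force: [0.0, -0.5, -2.7]
opening: 0.49
grip_force: 21.7
```

```bash
python3 cap.py w4 196
```

```text
t 5.0 pos [451.6 321.6 148. ] yaw 0.347 F [ 0.  -0.5 -2.7] op 44.7 grip 21.7 q [ 0.6   0.34  1.71 -0.    1.09  1.82]
t 5.05 pos [451.6 321.6 147.9] yaw 0.347 F [-0.7  0.7 -2.6] op 44.3 grip 21.7 q [ 0.6   0.34  1.71 -0.    1.09  1.82]
box [[213.0, 271.0], [303.0, 271.0], [303.0, 295.0], [213.0, 295.0]] C [446.  319.7 196. ] [(41.4, -1.224), (12.7, -2.752), (42.5, 1.918), (12.7, 0.302)]
tool axes cm [-0.59 -0.01 -4.81]
```

View pics/w4.png

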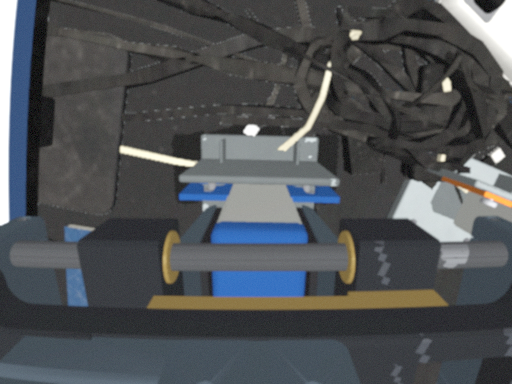

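The cap is held between the pads, and the −2.7 N is the logger's weight, so it hangs free of the studs' support. Next I'll draw it forward along −tool x.

Emit:
carry_out(steps=[3.8,-0.3,0,0,0,3.8,-0.6,0,0,0,3.8,-0.9,0,0,0,3.8,-1.3,0,0,0,3.8,-1.8,0,0,0,3.8,-2.4,0,0,0,3.8,-3.2,0,0,0,3.8,-4.0,0,0,0,3.8,-4.5,0,0,0,3.8,-4.5,0,0,0,3.8,-4.5,0,0,0])

```text
time_s: 5.97
tool_pos: [409.1, 306.4, 148.1]
orientation: [0.985, 0.173, 0.0, -0.0]
ft_force: [0.9, -0.5, -2.4]
opening: 0.487
grip_force: 21.7
```

Run:
```python
from st import *
s,M=state()
a=viewer.camera("scene"); cv2.imwrite("pics/s5.png",cv2.resize(a[140:290,100:300],None,fx=3.5,fy=3.5,interpolation=cv2.INTER_CUBIC)); state()
```

```text
t 5.97 pos [409.1 306.4 148.1] yaw 0.347 F [ 0.9 -0.5 -2.4] op 44.4 grip 21.7 q [ 0.62  0.27  1.81 -0.    1.06  1.84]
t 6.02 pos [409.5 306.6 148.1] yaw 0.347 F [ 0.7 -0.9 -3.3] op 44.5 grip 21.7 q [ 0.62  0.27  1.81 -0.    1.06  1.84]
```

View pics/s5.png

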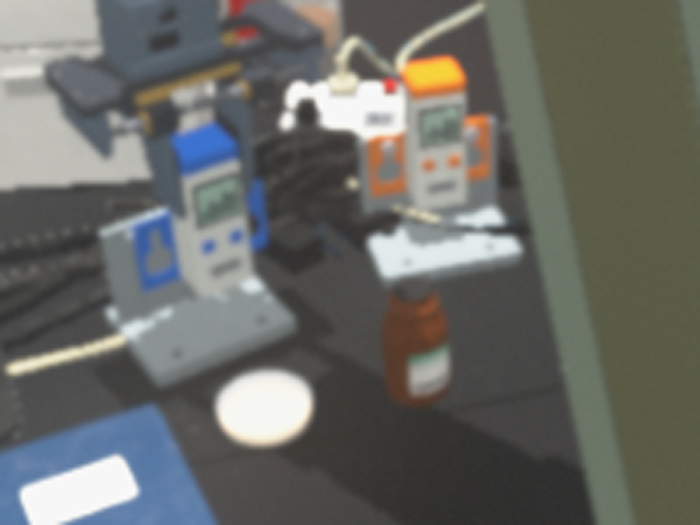

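The logger is off the studs and held upright at crop (210,200), and orange is undisturbed. I'll lift it high and cross over the centrifuge.

Emit:
carry_out(steps=[3.8,0,0,-2,0,3.8,0,0,-5.5,0,3.8,0,0,-9,0,3.8,0,0,-12.5,0,3.8,0,0,-16,0,3.8,0,0,-19,0,3.8,-0.2,1.5,-21,0,3.8,-0.6,4,-21.5,0,3.8,-1,7,-21.5,0,3.8,-1.4,10,-21.5,0,3.8,-1.8,13,-21.5,0,3.8,-2.3,16,-21.5,0], force=28)

```text
time_s: 7.02
tool_pos: [442.5, 146.8, 363.0]
orientation: [0.985, 0.173, 0.0, 0.0]
ft_force: [0.7, 0.1, -2.9]
opening: 0.481
grip_force: 27.9
```

Emit:
carry_out(steps=[3.8,-0.4,3,0,0,3.8,-0.9,6,0,0,3.8,-1.3,9,0,0,3.8,-1.7,12,0,0,3.8,-2.1,15,0,0,3.8,-2.6,18,0,0,3.8,-3,21,0,0,3.8,-3.4,24,0,0,3.8,-3.8,27,0,0,3.8,-4.3,30,0,0,3.8,-4.7,33,0,0,3.8,-5,35.5,0,0])

```text
time_s: 8.02
tool_pos: [516.1, -205.3, 362.7]
orientation: [0.985, 0.172, 0.0, 0.0]
ft_force: [1.0, 0.1, -3.3]
opening: 0.482
grip_force: 27.9
```

```bash
python3 st.py 532.8 -284 363 0.347
```

```text
t 8.02 pos [ 516.1 -205.3  362.7] yaw 0.346 F [ 1.   0.1 -3.3] op 43.9 grip 27.9 q [-0.4   0.23  1.32 -0.    1.59  0.83]
cm [-1.09  7.97 -0.02] twist -0.001
```

Run:
```python
from st import *
def ell(im,c,roi,nm):
    x0,y0,x1,y1=roi; g=cv2.cvtColor(im,cv2.COLOR_BGR2GRAY)[y0:y1,x0:x1]
    t,b=cv2.threshold(cv2.GaussianBlur(g,(3,3),0),0,255,cv2.THRESH_OTSU)
    for q in cv2.findContours(b,cv2.RETR_EXTERNAL,cv2.CHAIN_APPROX_NONE)[0]:
        if cv2.contourArea(q)>800:
            q=q+[x0,y0]; h=cv2.convexHull(q); e=cv2.fitEllipse(h); print(nm,t,np.round(e[0],1),np.round(e[1],1)); P=onz(c,h.reshape(-1,2),10)[:,:2]
            A=np.c_[2*P,np.ones(len(P))]; s=np.linalg.lstsq(A,(P**2).sum(1),rcond=None)[0]; print("  world circle",s[:2].round(1),"r",round(float(np.sqrt(s[2]+s[:2]@s[:2])),1))
ell(cv2.imread("pics/top0.png"),viewer.get_calibration("top"),(322,150,392,213),"top")
state(); c=viewer.get_calibration("wrist"); im=viewer.camera("wrist"); cv2.imwrite("pics/w6.png",im)
print("expected pad px in wrist",proj(c,[[533,-284,10],[618,-284,10],[533,-369,10]]).round())
state()
```

```text
top 120.0 [356.8 181.1] [56.  58.9]
  world circle [ 532.2 -284.6] r 84.1
t 8.02 pos [ 516.1 -205.3  362.7] yaw 0.346 F [ 1.   0.1 -3.3] op 43.9 grip 27.9 q [-0.4   0.23  1.32 -0.    1.59  0.83]
expected pad px in wrist [[303. 163.]
 [321. 117.]
 [347. 179.]]
t 8.07 pos [ 517.1 -209.6  361.9] yaw 0.342 F [ 2.1 -3.9 -1.6] op 43.7 grip 27.9 q [-0.4   0.24  1.31 -0.    1.59  0.83]
```

View pics/w6.png

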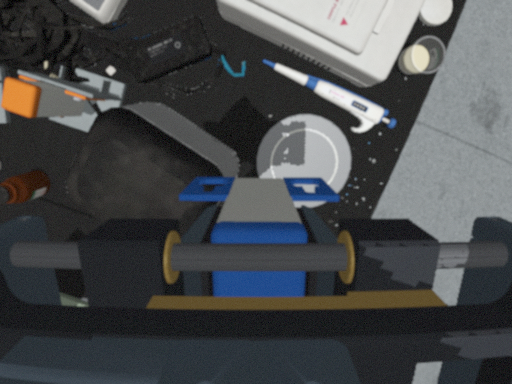

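The pad shows at about (304,160) in the wrist view, matching the projection of (533,−284). The refined centre is (532,−284.6) with r = 84, against 85 given. The centrifuge edge lies close to the gripper body's long axis, so I'll turn 1.22 rad to put that axis along x.

Emit:
carry_out(steps=[3.8,-0.3,2,0,-0.1,3.8,-0.6,4,0,-0.22,3.8,-0.9,6,0,-0.34,3.8,-1.1,7.2,0,-0.46,3.8,-1.2,7.8,0,-0.58,3.8,-1.2,7.8,0,-0.7,3.8,-1.2,7.8,0,-0.82,3.8,-1.2,7.8,0,-0.94,3.8,-1.2,7.8,0,-1.06,3.8,-1.2,7.8,0,-1.18,3.8,-1.2,7.8,0,-1.22,3.8,-1.2,7.8,0,-1.22])

```text
time_s: 9.07
tool_pos: [531.1, -280.3, 362.7]
orientation: [0.708, 0.706, -0.0, -0.0]
ft_force: [0.8, -0.0, -2.7]
opening: 0.485
grip_force: 27.9
```

```bash
python3 st.py 532.2 -284.6 84 1.57
```

```text
t 9.07 pos [ 531.1 -280.3  362.7] yaw 1.567 F [ 0.8 -0.  -2.7] op 44.2 grip 27.9 q [-0.5   0.31  1.21 -0.    1.62 -0.5 ]
cm [-0.43  0.11 27.87] twist -0.003
```

Emit:
carry_out(steps=[3.8,-0.2,0.1,2,0,3.8,-0.4,0.1,5,0,3.8,-0.4,0.1,8.5,0,3.8,-0.4,0.1,12,0,3.8,-0.4,0.1,15.5,0,3.8,-0.4,0.1,19,0,3.8,-0.4,0.1,22,0,3.8,-0.4,0.1,24.5,0,3.8,-0.4,0.1,26,0,3.8,-0.4,0.1,26.8,0,3.8,-0.4,0.1,27,0,3.8,-0.4,0.1,27,0])

```text
time_s: 10.07
tool_pos: [532.3, -284.5, 93.1]
orientation: [0.709, 0.705, 0.0, 0.0]
ft_force: [0.5, -0.2, -2.3]
opening: 0.481
grip_force: 27.9
```

Emit:
carry_out(steps=[3.8,0,0,0.15,0,3.8,0,0,0.3,0,3.8,0,0,0.45,0,3.8,0,0,0.6,0,3.8,0,0,0.7,0,3.8,0,0,0.8,0,3.8,0,0,0.8,0])

```text
time_s: 10.65
tool_pos: [531.7, -284.2, 84.8]
orientation: [0.709, 0.706, -0.0, -0.0]
ft_force: [-1.2, -0.4, -2.7]
opening: 0.479
grip_force: 27.9
```

Run:
```python
from st import *
state()
a=viewer.camera("scene"); b=viewer.camera("top"); cv2.imwrite("pics/st7.png",np.hstack([cv2.resize(b[120:250,300:430],(390,390),interpolation=cv2.INTER_CUBIC),cv2.resize(a[90:240,300:450],(390,390),interpolation=cv2.INTER_CUBIC)])); state()
```

```text
t 10.65 pos [ 531.7 -284.2   84.8] yaw 1.567 F [-1.2 -0.4 -2.7] op 43.7 grip 27.9 q [-0.51  0.47  1.68 -0.    1.   -0.51]
t 10.75 pos [ 531.9 -284.3   85. ] yaw 1.567 F [-1.  -0.1 -2.1] op 44.2 grip 27.9 q [-0.51  0.47  1.68 -0.    1.   -0.51]
```

View pics/st7.png

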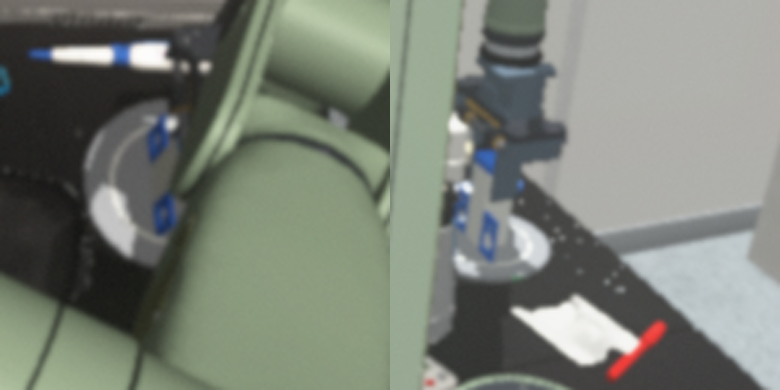

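The logger is upright over the pad's middle and the weight is still on the hand. I'll creep down to contact.

Emit:
carry_out(steps=[3.8,0,0,0.05,0,3.8,0,0,0.1,0,3.8,0,0,0.15,0,3.8,0,0,0.2,0,3.8,0,0,0.25,0,3.8,0,0,0.25,0,3.8,0,0,0.25,0])

```text
time_s: 11.33
tool_pos: [531.9, -284.3, 82.6]
orientation: [0.709, 0.706, 0.0, 0.0]
ft_force: [1.1, 1.0, -2.3]
opening: 0.484
grip_force: 27.9
```

Emit:
carry_out(steps=[3.8,0,0,0.03,0,3.8,0,0,0.06,0,3.8,0,0,0.09,0,3.8,0,0,0.12,0,3.8,0,0,0.12,0,3.8,0,0,0.12,0])

```text
time_s: 11.83
tool_pos: [531.9, -284.3, 82.6]
orientation: [0.709, 0.706, 0.0, 0.0]
ft_force: [-2.3, 1.1, 6.7]
opening: 0.484
grip_force: 27.9
```

In contact, with +6.7 N. I'll ease the grip, open, and rise straight up.

Emit:
carry_out(steps=[4.2,0,0,0.05,0,4.2,0,0,0.05,0,4.6,0,0,0.05,0,5,0,0,0.05,0,5.6,0,0,0.05,0,6.4,0,0,0.05,0,7.4,0,0,0.05,0,7.4,0,0,0.05,0], force=4)

```text
time_s: 12.5
tool_pos: [531.9, -284.3, 80.6]
orientation: [0.709, 0.706, -0.0, -0.0]
ft_force: [-0.3, 0.0, 0.2]
opening: 0.793
grip_force: 0.0
```

```bash
python3 -c "
from st import *
state()"
```

```text
t 12.5 pos [ 531.9 -284.3   80.6] yaw 1.567 F [-0.3  0.   0.2] op 72.4 grip 0.0 q [-0.51  0.47  1.68 -0.    0.99 -0.51]
```

Emit:
carry_out(steps=[7.4,0,0,-1,0,7.4,0,0,-3,0,7.4,0,0,-6,0,7.4,0,0,-9.5,0,7.4,0,0,-13,0,7.4,0,0,-16.5,0,7.4,0,0,-19,0,7.4,-2,0,-21,0,7.4,-5,0,-22,0,7.4,-7,0,-22,0,7.4,-8,0,-22,0,7.4,-8,0,-22,0])

```text
time_s: 13.5
tool_pos: [531.1, -365.9, 300.5]
orientation: [0.709, 0.705, -0.0, -0.0]
ft_force: [0.5, -0.2, 0.2]
opening: 0.814
grip_force: 0.0
```

Run:
```python
from st import *
state(); c=viewer.get_calibration("wrist"); im=viewer.camera("wrist"); a=viewer.camera("scene"); print("pad px",proj(c,[532.2,-284.6,10]).round(),"cap px",proj(c,[532.2,-284.6,130]).round())
cv2.imwrite("pics/end.png",np.hstack([cv2.resize(im,(440,330)),cv2.resize(a[90:240,140:300],(352,330),interpolation=cv2.INTER_CUBIC)]))
m=mask(im,100,125,110,50); core=cv2.morphologyEx(m,cv2.MORPH_OPEN,np.ones((21,21)))
for q in cv2.findContours(core,cv2.RETR_EXTERNAL,cv2.CHAIN_APPROX_NONE)[0]:
    r=cv2.minAreaRect(q); print(np.round(r[0]),np.round(r[1]),onz(c,r[0],130).round(1))
```

```text
t 13.5 pos [ 531.1 -365.9  300.5] yaw 1.564 F [ 0.5 -0.2  0.2] op 74.2 grip 0.0 q [-0.62  0.4   1.23 -0.    1.51 -0.61]
pad px [[259. 108.]] cap px [[259. 105.]]
[258. 105.] [34. 37.] [[ 532.  -284.6  130. ]]
```

View pics/end.png

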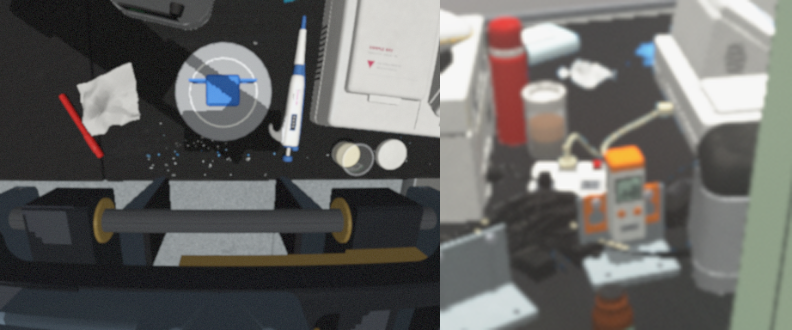

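The blue logger stands upright at the pad's centre: its cap measures (532.0,−284.6) at 130 mm, and it appears at crop (222,90). Orange still hangs at crop (625,190), and the robot is clear.

```bash
python3 -c "
from rig import ticket
print(ticket.hand_in())"
```

```text
the job is handed in; nothing more can be done
None
```

The blue logger is off its studs and standing upright in the middle of the charging pad, the orange logger still hangs as it was, and the job was handed in at about 13.6 s.

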